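# Stamp a cheese in the marking press

## Robot

A 6-joint arm with a two-finger parallel gripper is mounted at the origin on the work surface. World frame = base frame: x ahead of the robot, y to its left, z up, the work surface at z = 0. Lengths are in m, angles in rad, forces in N, time in s.
With the tool pointing down it reaches from about 0.4 to 0.825 m from the base axis. Payload 7 kg.
Tool frame: the origin (TCP) lies midway between the tips of the shut fingers; the grasp point (between the pads) lies 19 mm behind it; z points along the fingers, y is the direction in which the jaws open and shut (so a half turn about z gives the same grasp; the last joint's range is limited). The gripper opens to 85 mm and grips with 20 to 120 N. Pads are 22 mm wide; open, the fingers measure 114 mm over their backs; the gripper's body (76 mm by 85 mm) begins 54 mm behind the grasp point. The pads swing forward as they close: fully open they stand 13 mm farther back than shut.
Start: joints at [-0.918, 0.359, 0.012, 0, -1.224, -0.288], TCP at [0.241, -0.631, 0.231] pointing down, gripper open.
Joint ranges: [-3.07, 3.07], [-1.43, 2.12], [-1.02, 1.25], [-3.03, 1.67], [-3.05, -0], [-3.03, 3.03]. Speed limits (rad/s): [2.39, 2.39, 3.01, 3.14, 3.14, 3.14].

## Interface

Orientations are given as a 3x3 rotation matrix whose columns are the frame's x, y, z axes.
In Python, from station import read_state, camera, calibration, sign_off, outline_of, spot_point gives the robot as it stands. The module is installed in compiled form; this text tells all that it offers.
- The arm moves only by the tool move_arm, never from a script. Its argument "motion" is a list of rows, each a list of 5 numbers: the gripper's target within -1 to 1 (shut at 1, half-way at 0, fully open at -1), then the shift along the tool's x, y, z in mm, then the turn about the tool's z in rad. A call has 1 to 10 rows; each row is the pose to reach, as a shift and turn from the pose commanded when the call began, along the tool's axes at that moment; what a row does not reach only later rows make up. A row lasts 1/12 s, in which the tool goes at most 41.7 mm and 7.16 degrees, less where a joint would pass 70% of its speed; a pose out of reach is approached as far as the arm can. A call with a gripper value outside its range is refused whole. The fingers move at their own pace and stop on an object; "squeeze" is the grip in N (left out, the last holds). Time passes only in rows, so rows that repeat a pose let the fingers close. It gives the time, the measured TCP pose, the force and the opening at its end, in the units of the state.
- read_state(): the state, without advancing time (a new reading comes with each control period).
- camera(name): name is "scene" or "side" or "wrist"; returns (picture, depth): 480x640x3 uint8, blue, green, red; 480x640 float32, m along the optical axis (not along the pixel's ray), 0 where there is no reading.
- calibration(name): a dict with "fx", "fy", "cx", "cy" (pixels), "extrinsics" (4x4, takes a point from camera to world coordinates); the wrist camera has in their place "mount" (4x4, takes a point from camera to tool coordinates, whose origin is the TCP and whose axes are the flange's). Camera axes: x right, y up, looking along -z (the intrinsics and any distortion apply to the point x, -y, -z); pixel columns grow to the right and rows downward; lengths in m; the calibration is good to about 2 mm. A picture is of the moment at which its call begins: read the wrist's pose just before it. calibration takes no time and is no camera call.
- sign_off(): hands the job in, once; it reports no verdict.
Trained networks look in the newest picture that a camera, given by its name, has taken for a name from the list of things; names that differ only in an ending like _2 or _b are one class to them, and where a whole thing is asked for, a point or a joint stands for the part that bears it (a point fixed in the world has none). Each returns a list of dicts, best first, with "conf" (0 to 1); they miss things now and then, are a little off and sometimes report something else, mostly with a low value. They report only what shows in the picture. A call takes as long as a camera call. They do not tell look-alikes from the thing itself.
- outline_of(camera, query): "mask" (480x640 bool, what is visible of it).
- spot_point(camera, query): "point" ([x, y, z] in m, in world coordinates, good to about 4 mm: a listed point, or the origin of a listed thing).
The state is a dict: "t": time; "q": joint angles; "joint_velocities": joint speeds; "joint_efforts": joint torques, N m; "position": TCP position; "tcp_rot": TCP orientation; "contact_force": force on the tool from outside, world axes, zero at the start; "ft_torque": the same for the moment, N m; "opening": finger opening in m.
Only numpy, scipy, OpenCV 4.12 (cv2) and the standard library are available. Lean on these libraries where they do the work, as an engineer would, in place of code of your own. Each camera call takes 0.05 s, during which the arm holds its last target.

## Task

Of the three small cheese wheels in a row on the wooden board, take the one without a label and set it upright on the round bed of the marking press, centred in the blue ring. Then take the press plate by its handle bar, lower it gently onto the cheese without letting it fall, and press down on the bar with about 10 N for two seconds so that the mark takes. Let go, leaving the plate resting on the cheese and every other thing where it was.

Things in the scene. Friction and masses are not known exactly. Their poses are not given: they have to be found in the camera images.
- cheese_mid (a point): centre (half-way up) of the small yellow cheese wheel with no label: 60 mm across, 40 mm tall, edges rounded at top and bottom, 0.1 to 0.2 kg, standing upright on the board (board top at z = 18 mm)
- labelled1_mid (a point): centre of a like cheese wheel, 60 x 40 mm, that bears a round blue and white label on its top; stays on the board
- labelled2_mid (a point): centre of the other wheel with a blue and white label, 60 x 40 mm; stays on the board. The three wheels stand in a row 120 mm apart on the board, in any order
- bed_centre (a point): centre of the top of the press's round steel bed, 50 mm above the table, 104 mm across, with a painted blue ring of 80 mm outer diameter. Its x axis points level from the bed to the hinge (away from the handle side), y level along the hinge, z up. Nothing of the press stands above the bed within 85 mm of its centre but the plate when lowered
- hinge (a point): middle of the hinge axis of the press plate, fixed to the press, 105 mm along x from the bed centre and 65 mm above the bed; axes as at bed_centre, the hinge runs along y. Two posts, 14 mm wide, 135 mm tall, stand at its ends, 70 mm to either side
- lid (a joint): angle of the blue press plate about the hinge, rad: 0 = level over the bed (bar towards the press's -x), 1.57 = straight up, at most 1.85 (leaning back). Stiff hinge: it stays where it is left above about 1.4, lower down it falls by its own weight (about 0.6 kg, varies by a fifth). Resting on the cheese it weighs a few newtons; 1 N on the bar gives about 1.9 N at the cheese
- handle (a point): middle of the black handle bar, on the plate, 195 mm from the hinge axis: a round bar 12 mm thick along the hinge's direction (y), 98 mm clear between its two side arms, with a 44 mm gap between it and the plate's edge for the fingers; it may turn between the fingers. It moves in an arc with the plate
- bowl_rim (a point): centre of the mouth of an empty steel bowl, 150 mm across, 60 mm tall, behind on the table; not to be moved
- brush: a brush lying on the table at the back; not to be moved
- jar: amber jar, 64 mm across, 85 mm tall, origin at the centre of its underside; not to be moved
- trier: cheese trier (steel rod 16 mm thick with wooden handle, 210 mm long) lying on the table; not to be moved
- plate_mid (a point): middle of the plate's thickness right over the stamp, 105 mm from the hinge. Plate: 10 mm thick, 110 mm wide, reaching to 145 mm from the hinge. The round rubber stamp under it, 52 mm wide, sits on a stiff spring (9 N/mm, 8 mm travel). It was set by hand to stand out 20 to 34 mm below this point, how far is not told: it meets the cheese at a plate angle between about -0.07 and 0.1
Not all that is in view belongs to the job. Leave any pink look-alike of the part that bears cheese_mid alone.

How it is judged:
On the way, in this order (a step that is already met when the one before it is completed fails the run):
1. the unlabelled cheese stands on the bed, within 12 mm of its centre, released, the plate still up (horizontal distance between cheese_mid and bed_centre below 0.012 m and z of cheese_mid in the frame of bed_centre between 0.016 and 0.024 m and angle between cheese_mid's own z axis and vertical below 0.1 rad and contact force between the fingers and cheese below 0.1 N and value of joint lid above 1.2 rad), for 0.2 s.
2. the plate is pressed onto the cheese with 14 to 50 N (at the stamp) for a second (contact force between lid and cheese between 14 and 50 N and horizontal distance between cheese_mid and bed_centre below 0.014 m), for 1 s.
At the end, for the whole second after the job is handed in: the unlabelled cheese stands upright on the bed within 14 mm of its centre, the plate (below 0.2 rad) rests on it at rest, the fingers touch nothing (horizontal distance between cheese_mid and bed_centre below 0.014 m and z of cheese_mid in the frame of bed_centre between 0.016 and 0.024 m and angle between cheese_mid's own z axis and vertical below 0.1 rad and contact force between lid and cheese above 0.8 N and value of joint lid below 0.2 rad and velocity of joint lid between -0.05 and 0.05 rad/s and linear speed of cheese below 0.02 m/s and contact force between the fingers and anything else below 0.1 N).
It fails at once if the plate falls or is slammed: closing faster than 1.5 rad/s near the bottom (below 0.25 rad) (value of joint lid below 0.25 rad and velocity of joint lid below -1.5 rad/s).
It fails at once if the cheese is crushed: more than 70 N from the plate (contact force between lid and cheese above 70 N).
It fails at once if a labelled cheese is moved by more than 15 mm (distance of any of labelled1_mid, labelled2_mid from where it was at the start of the episode above 0.015 m).
It fails at once if bowl, brush, jar or trier is moved by more than 20 mm (distance of any of bowl_rim, brush, jar, trier from where it was at the start of the episode above 0.02 m).
It also fails if it takes over 72 s, if anything falls off the work surface, if the arm or the gripper's body presses on something with over 40 N, if the wrist force passes 120 N, or if a joint passes its speed limit or range.

## Working session

There is one attempt and no reset: what is moved stays moved. The work goes in short steps, Python scripts to look and compute and a tool call to move; the robot and the scene stay as the last step left them, time stands still between calls to the robot, and variables do not carry over. Pictures are saved under pics/ and viewed, and the job is handed in when it is done.

Besides the shell and the picture viewer there is one more tool, called after ">>>" as name(argument=value, ...), one argument or row to a line, values as JSON. move_arm: Moves the arm, as the interface text tells. Its arguments: {"type":"object","properties":{"motion":{"type":"array","items":{"type":"array","items":{"type":"number"}}},"squeeze":{"type":"number"}},"required":["motion"]}

```bash
mkdir -p pics; ls
python3 - <<'E'
from station import *
import cv2,numpy as np
s=read_state(); print({k:np.round(v,3).tolist() for k,v in s.items()})
for c in ["scene","side"]:
    p,d=camera(c); cv2.imwrite(f"pics/{c}0.png",p)
    k=calibration(c); print(c,{a:np.round(b,3).tolist() for a,b in k.items()})
    for q in ["cheese_mid","labelled1_mid","bed_centre","hinge","handle","plate_mid","jar","bowl_rim","trier","brush"]:
        print(q,[(np.round(r["point"],3).tolist(),round(r["conf"],2)) for r in spot_point(c,q)][:4])
print(read_state()["t"])
E
```

```text
pics
{'t': 0.0, 'q': [-0.918, 0.359, 0.011, -0.0, -1.224, -0.288], 'joint_velocities': [0.002, -0.001, 0.002, 0.001, 0.001, 0.001], 'joint_efforts': [-0.001, -58.332, 29.342, 6.937, -0.006, -0.0], 'position': [0.241, -0.63, 0.23], 'tcp_rot': [[-0.934, -0.357, -0.001], [-0.357, 0.934, 0.001], [0.0, 0.002, -1.0]], 'contact_force': [0.137, -0.388, -0.426], 'ft_torque': [-0.025, -0.014, 0.006], 'opening': 0.085}
scene {'fx': 548.996, 'fy': 548.996, 'cx': 323.758, 'cy': 235.052, 'extrinsics': [[-0.767, -0.432, 0.475, 1.201], [0.641, -0.517, 0.567, 0.813], [0.001, 0.739, 0.673, 1.069], [0.0, 0.0, 0.0, 1.0]]}
cheese_mid [([0.271, 0.264, 0.018], 0.59), ([0.486, 0.372, 0.039], 0.58), ([0.335, 0.415, 0.023], 0.58)]
labelled1_mid [([0.517, 0.134, 0.039], 0.72)]
bed_centre [([0.543, -0.152, 0.052], 0.88), ([0.652, -0.204, 0.31], 0.45)]
hinge [([0.641, -0.2, 0.116], 0.9)]
handle [([0.65, -0.202, 0.31], 0.72)]
plate_mid [([0.643, -0.199, 0.218], 0.65), ([0.541, -0.152, 0.046], 0.23)]
jar [([0.426, -0.394, -0.0], 0.69)]
bowl_rim [([0.772, 0.086, 0.06], 0.83)]
trier [([0.426, -0.394, -0.003], 0.7), ([0.367, 0.253, -0.001], 0.59), ([0.543, -0.154, 0.046], 0.36)]
brush [([0.71, 0.303, 0.002], 0.76)]
side {'fx': 527.693, 'fy': 527.693, 'cx': 315.728, 'cy': 245.418, 'extrinsics': [[-0.803, 0.376, -0.463, 0.034], [-0.596, -0.489, 0.636, 0.692], [0.013, 0.787, 0.617, 0.764], [0.0, 0.0, 0.0, 1.0]]}
cheese_mid [([0.485, 0.371, 0.039], 0.87), ([0.336, 0.415, 0.02], 0.61), ([0.274, 0.265, 0.02], 0.57)]
labelled1_mid [([0.523, 0.135, 0.04], 0.76)]
bed_centre [([0.54, -0.155, 0.049], 0.73)]
hinge [([0.637, -0.196, 0.112], 0.76)]
handle [([0.645, -0.2, 0.306], 0.65)]
plate_mid []
jar [([0.43, -0.397, -0.002], 0.84)]
bowl_rim [([0.769, 0.091, 0.056], 0.82)]
trier [([0.367, 0.252, -0.006], 0.63)]
brush [([0.709, 0.308, -0.003], 0.84)]
1.1
```

View pics/scene0.png

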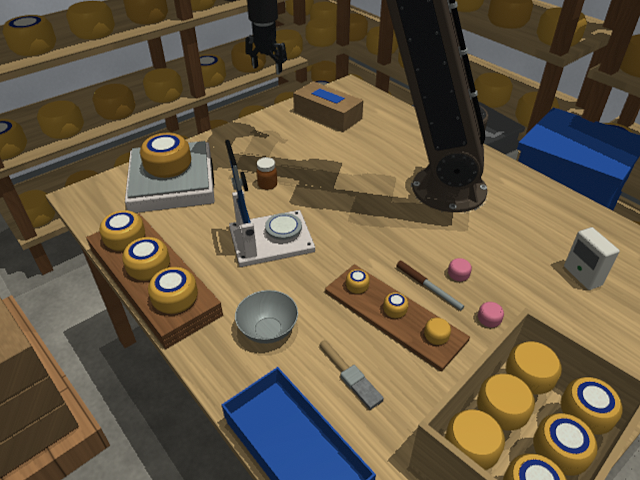

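View pics/side0.png

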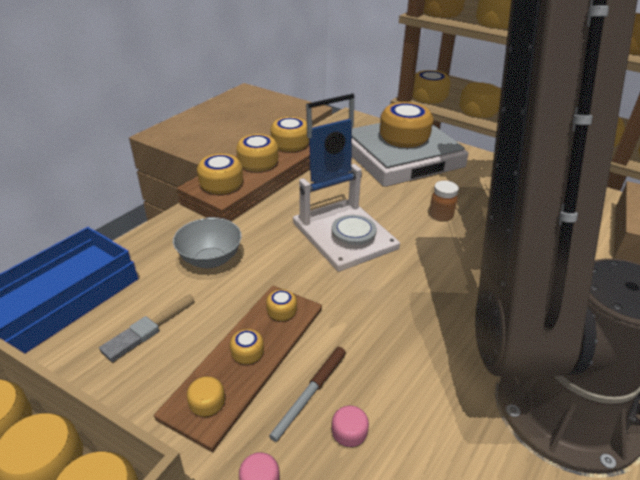

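The plain yellow wheel is at scene (438,331). The two labelled wheels in its row are at (357,281) and (396,305), and the pink look-alikes are at (459,269) and (490,314). The unlabelled, yellow one in the row fits the description. Next I'll confirm it in a crop and refine the positions with depth.

```bash
cat > h.py <<'E'
from station import *
import cv2,numpy as np
def cloud(c,d,tcp=None):
    k=calibration(c); v,u=np.mgrid[0:480,0:640]
    P=np.stack([(u-k["cx"])/k["fx"]*d,-(v-k["cy"])/k["fy"]*d,-d],-1)
    if "extrinsics" in k: T=k["extrinsics"]
    else: T=tcp@k["mount"]
    T=np.array(T); return P@T[:3,:3].T+T[:3,3]
def tcp(s=None):
    s=s or read_state(); T=np.eye(4);T[:3,:3]=s["tcp_rot"];T[:3,3]=s["position"];return T
def circ(xy):
    A=np.c_[2*xy,np.ones(len(xy))];b=(xy**2).sum(1);x=np.linalg.lstsq(A,b,rcond=None)[0]
    return x[:2],np.sqrt(x[2]+x[:2]@x[:2])
E
python3 - <<'E'
from h import *
cr=[]
for c,b in [("scene",(310,250,200,120)),("side",(150,270,200,180))]:
    p,d=camera(c); W=cloud(c,d)
    x,y,w,h=b; cr.append(cv2.resize(p[y:y+h,x:x+w],(400,int(h*400/w))))
    def top(cx,cy,r,z0,z1):
        m=(np.hypot(W[...,0]-cx,W[...,1]-cy)<r)&(W[...,2]>z0)&(W[...,2]<z1)&(d>0)
        q=W[m]; hull=cv2.convexHull(q[:,:2].astype(np.float32))[:,0].astype(float)
        (a,rr)=cv2.minEnclosingCircle(q[:,:2].astype(np.float32))
        print(c,len(q),"mean",q.mean(0).round(4),"circ",np.round(a,4),round(rr,4),"fit",*[np.round(x,4) for x in circ(hull)])
    top(.486,.372,.045,.053,.065)
    top(.503,.253,.045,.053,.065); top(.52,.134,.045,.053,.065)
    top(.541,-.153,.07,.045,.056)
    # handle bar
    m=(W[...,2]>.295)&(W[...,2]<.33)&(np.hypot(W[...,0]-.65,W[...,1]+.2)<.08)&(d>0)
    q=W[m]; print("bar",len(q),q.mean(0).round(4),q.min(0).round(3),q.max(0).round(3))
    if len(q)>10:
        u,s,v=np.linalg.svd(q-q.mean(0));print(v[0].round(3))
        t=(q-q.mean(0))@v[0]; print("mid",(q.mean(0)+v[0]*(t.min()+t.max())/2).round(4),t.max()-t.min())
print(calibration("wrist"))
H=max(i.shape[0] for i in cr)
cv2.imwrite("pics/crop.png",np.hstack([np.pad(i,((0,H-i.shape[0]),(0,0),(0,0))) for i in cr]))
E
```

```text
scene 331 mean [0.4878 0.3727 0.0569] circ [0.4869 0.3717] 0.0284 fit [0.4869 0.3715] 0.0277
scene 282 mean [0.5061 0.2548 0.0574] circ [0.5058 0.254 ] 0.0281 fit [0.5054 0.2538] 0.027
scene 254 mean [0.5244 0.1363 0.0571] circ [0.5237 0.135 ] 0.0284 fit [0.5239 0.1355] 0.0273
scene 700 mean [ 0.5444 -0.1502  0.0491] circ [ 0.5429 -0.1524] 0.0544 fit [ 0.5431 -0.1524] 0.0525
bar 159 [ 0.6562 -0.1906  0.3114] [ 0.625 -0.254  0.298] [ 0.679 -0.143  0.319]
[ 0.395  0.917 -0.046]
mid [ 0.6529 -0.1982  0.3118] 0.12090391547206349
side 775 mean [0.4813 0.3739 0.0575] circ [0.4825 0.3719] 0.0287 fit [0.4829 0.3723] 0.0274
side 594 mean [0.4998 0.2563 0.0581] circ [0.5013 0.2542] 0.0291 fit [0.5015 0.2545] 0.0277
side 468 mean [0.5174 0.1386 0.058 ] circ [0.5183 0.1363] 0.0295 fit [0.519  0.1365] 0.0277
side 1004 mean [ 0.5392 -0.1475  0.0508] circ [ 0.5415 -0.1524] 0.0547 fit [ 0.5417 -0.1516] 0.0526
bar 336 [ 0.6491 -0.1943  0.3104] [ 0.623 -0.253  0.295] [ 0.679 -0.141  0.318]
[ 0.398  0.917 -0.004]
mid [ 0.6479 -0.1972  0.3104] 0.11939215603210235
{'fx': 408.96019242580104, 'fy': 408.96019242580104, 'cx': 314.8581220220742, 'cy': 241.96685518817313, 'mount': array([[ 7.65564204e-05,  9.47713859e-01,  3.19121351e-01,
         8.24968190e-02],
       [ 9.99999993e-01, -1.02456087e-04,  6.43724835e-05,
         9.80167192e-04],
       [ 9.37026197e-05,  3.19121344e-01, -9.47713859e-01,
        -1.43529021e-01],
       [ 0.00000000e+00,  0.00000000e+00,  0.00000000e+00,
         1.00000000e+00]])}
```

View pics/crop.png

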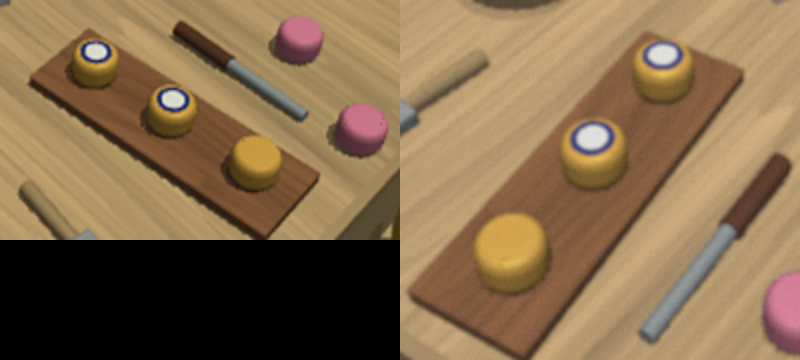

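The crop confirms it: the plain yellow wheel at scene (438,331) is the target, at about (0.485, 0.372) with its top at 57–58 mm. Now I'll plan the approach.

```bash
cat > go.py <<'E'
import sys; from h import *
# args: x y z jawdeg  -> shift in tool mm, turn
x,y,z,a=map(float,sys.argv[1:5]); s=read_state(); T=tcp(s); R=T[:3,:3]
cur=np.degrees(np.arctan2(R[1,1],R[0,1])); da=(a-cur+90)%180-90 if len(sys.argv)<6 else (a-cur)
sh=R.T@(np.array([x,y,z])-T[:3,3])*1000
print("t",round(s["t"],2),"pos",T[:3,3].round(4),"jaw",cur.round(2),"q6",round(s["q"][5],2),"F",np.round(s["contact_force"],1),"open",round(s["opening"],4))
print("shift",sh.round(1),"turn",round(-np.radians(da),3),"rows",np.linalg.norm(sh)/41.7,abs(da)/7.16)
E
python3 go.py 0.45 0 0.25 150 k; python3 go.py 0.485 0.372 0.15 188.6 k
```

```text
t 1.2 pos [ 0.2408 -0.6306  0.2313] jaw 110.9 q6 -0.29 F [-0.1 -0.2 -0.1] open 0.0851
shift [-420.4  514.5  -18.7] turn -0.682 rows 15.938691389138318 5.461025885889454
t 1.2 pos [ 0.2408 -0.6306  0.2313] jaw 110.9 q6 -0.29 F [-0.1 -0.2 -0.1] open 0.0851
shift [-585.8  849.5   81.3] turn -1.356 rows 24.822331792078028 10.852087338403418
```

>>> move_arm(
  motion=[
    [-1,-420,514,-20,-0.68],
    [-1,-420,514,-20,-0.68],
    [-1,-420,514,-20,-0.68],
    [-1,-420,514,-20,-0.68],
    [-1,-420,514,-20,-0.68],
    [-1,-420,514,-20,-0.68],
    [-1,-420,514,-20,-0.68],
    [-1,-420,514,-20,-0.68],
    [-1,-420,514,-20,-0.68],
    [-1,-420,514,-20,-0.68],
  ],
  squeeze=40,
)

```text
t: 2.03
position: [0.372, -0.2335, 0.2443]
tcp_rot: [[-0.502, -0.865, 0.001], [-0.865, 0.502, -0.0], [-0.0, -0.001, -1.0]]
contact_force: [1.1, 0.9, -0.0]
opening: 0.0857
```

```bash
python3 go.py 0.485 0.372 0.18 188.6 k;python3 go.py 0.45 0.0 0.23 160 k
```

```text
t 2.03 pos [ 0.372  -0.2335  0.2443] jaw 149.85 q6 -0.42 F [ 1.1  0.9 -0. ] open 0.0857
shift [-580.3  206.5   64.4] turn -0.676 rows 14.85079141765746 5.412142065530713
t 2.03 pos [ 0.372  -0.2335  0.2443] jaw 149.85 q6 -0.42 F [ 1.1  0.9 -0. ] open 0.0857
shift [-241.    49.9   14.4] turn -0.177 rows 5.912946291138983 1.4177286577094843
```

>>> move_arm(
  motion=[
    [-1,-240,50,14,-0.17],
    [-1,-240,50,14,-0.17],
    [-1,-240,50,14,-0.17],
    [-1,-240,50,14,-0.17],
    [-1,-240,50,14,-0.17],
    [-1,-580,206,50,-0.67],
    [-1,-580,206,50,-0.67],
    [-1,-580,206,50,-0.67],
    [-1,-580,206,50,-0.67],
    [-1,-580,206,50,-0.67],
  ],
)

```text
t: 2.87
position: [0.4612, 0.1704, 0.213]
tcp_rot: [[0.152, -0.988, 0.001], [-0.988, -0.152, 0.001], [-0.001, -0.001, -1.0]]
contact_force: [1.7, -1.0, -0.2]
opening: 0.0856
```

```bash
python3 go.py 0.485 0.372 0.15 188.6 k
```

```text
t 2.87 pos [0.4612 0.1704 0.213 ] jaw -171.26 q6 -0.6 F [ 1.7 -1.  -0.2] open 0.0856
shift [-195.6  -54.1   63.2] turn -6.281 rows 5.096089792763836 50.259366196349845
```

>>> move_arm(
  motion=[
    [-1,-170,-48,30,0],
    [-1,-170,-48,30,0],
    [-1,-170,-48,30,0],
    [-1,-170,-48,30,0],
    [-1,-170,-48,30,0],
    [-1,-170,-48,30,0],
    [-1,-170,-48,30,0],
  ],
)

```text
t: 3.45
position: [0.4842, 0.3438, 0.182]
tcp_rot: [[0.145, -0.989, -0.001], [-0.989, -0.145, -0.001], [0.001, 0.001, -1.0]]
contact_force: [0.3, 0.3, 0.2]
opening: 0.0855
```

```bash
cat > w.py <<'E'
import sys; from h import *
T=tcp(); p,d=camera("wrist"); cv2.imwrite(f"pics/{sys.argv[1]}.png",p); W=cloud("wrist",d,T)
cx,cy,r,z0,z1=map(float,sys.argv[2:7])
m=(np.hypot(W[...,0]-cx,W[...,1]-cy)<r)&(W[...,2]>z0)&(W[...,2]<z1)&(d>0)
q=W[m]; hull=cv2.convexHull(q[:,:2].astype(np.float32))[:,0].astype(float)
print(len(q),q.mean(0).round(4),"enc",cv2.minEnclosingCircle(q[:,:2].astype(np.float32)),"fit",circ(hull))
E
python3 w.py w1 .485 .372 .045 .05 .065;  python3 go.py 0.485 0.372 0.15 188.6
```

```text
4785 [0.484  0.3672 0.0577] enc ((0.4835846424102783, 0.37031903862953186), 0.029437625780701637) fit (array([0.4836633 , 0.37009604]), np.float64(0.029019740141081978))
t 3.5 pos [0.4843 0.343  0.1824] jaw -171.73 q6 -0.8 F [-0.2 -1.1 -0.7] open 0.0856
shift [-28.6  -4.9  32.4] turn -0.006 rows 1.0440121709674886 0.045685075679666405
```

View pics/w1.png

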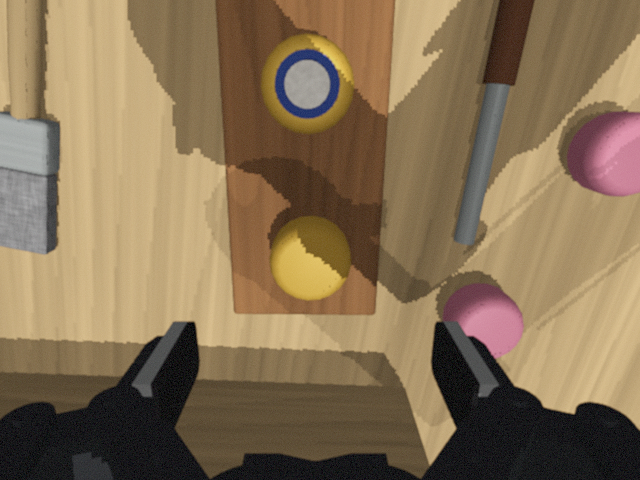

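```bash
python3 - <<'E'
from h import *
for c in ["side","scene"]:
    p,d=camera(c);W=cloud(c,d)
    for x0 in (.40,.44,.48,.52,.56):
        m=(abs(W[...,0]-x0)<.02)&(W[...,1]>.4)&(W[...,1]<.6)&(W[...,2]>.03)&(d>0)
        q=W[m]
        if len(q): print(c,x0,q[:,1].min().round(3),q[:,2].max().round(3))
E
python3 go.py 0.4845 0.371 0.045 188.6
```

```text
side 0.4 0.4 0.608
side 0.44 0.4 0.601
side 0.48 0.4 0.59
side 0.52 0.516 0.163
side 0.56 0.52 0.163
scene 0.4 0.4 0.608
scene 0.44 0.4 0.602
scene 0.48 0.4 0.59
scene 0.52 0.515 0.163
scene 0.56 0.52 0.163
t 3.6 pos [0.4846 0.3424 0.1832] jaw -171.79 q6 -0.8 F [0.1 0.5 0.5] open 0.0853
shift [-28.3  -4.  138.2] turn -0.007 rows 3.3832773789635726 0.05419510062203512
```

>>> move_arm(
  motion=[
    [-1,-28,-4,40,0],
    [-1,-28,-4,80,0],
    [-1,-28,-4,80,0],
    [-1,-28,-4,80,0],
  ],
)

```text
t: 3.93
position: [0.4836, 0.3694, 0.101]
tcp_rot: [[0.143, -0.99, -0.003], [-0.99, -0.143, -0.004], [0.004, 0.004, -1.0]]
contact_force: [-0.6, -0.2, 1.2]
opening: 0.0854
```

```bash
for i in 1 2; do python3 go.py 0.4845 0.371 0.02 188.6;python3 w.py w2_$i .485 .372 .045 .05 .065; done
```

```text
t 3.93 pos [0.4836 0.3694 0.101 ] jaw -171.79 q6 -0.83 F [-0.6 -0.2  1.2] open 0.0854
shift [-1.7 -1.4 81. ] turn -0.007 rows 1.942520294074036 0.05512951756903748
9409 [0.4841 0.3669 0.0577] enc ((0.48341795802116394, 0.3702004849910736), 0.02960255742073059) fit (array([0.48358952, 0.3696575 ]), np.float64(0.028859176282019564))
t 3.98 pos [0.4847 0.3705 0.1032] jaw -171.77 q6 -0.83 F [-0.  -0.1  0.3] open 0.0852
shift [-0.6  0.1 83.2] turn -0.006 rows 1.9962846979743796 0.051227389200024405
9219 [0.4841 0.3669 0.0577] enc ((0.48373305797576904, 0.370131254196167), 0.029321203008294106) fit (array([0.48365933, 0.36968885]), np.float64(0.02872480025915231))
```

View pics/w2_2.png

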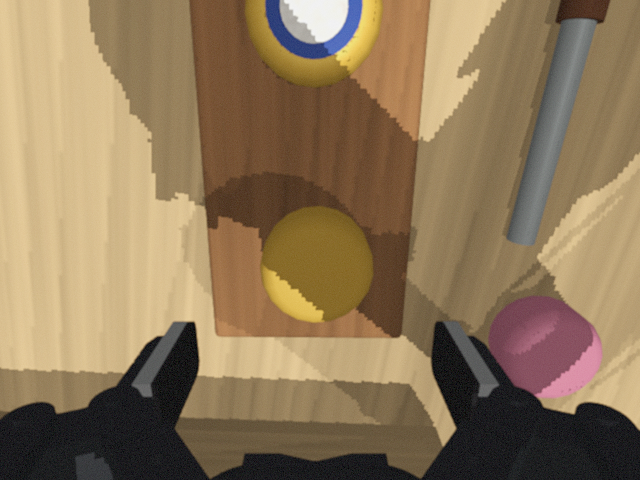

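The plain wheel sits at (317,264), midway between the fingers. Descend and close.

>>> move_arm(
  motion=[
    [-1,0,0,30,0],
    [-1,0,0,60,0],
    [-1,0,0,82,0],
    [-1,0,0,82,0],
    [0,0,0,82,0],
    [0.3,0,0,82,0],
    [1,0,0,82,0],
    [1,0,0,82,0],
    [1,0,0,82,0],
    [1,0,0,82,0],
  ],
  squeeze=30,
)

```text
t: 4.87
position: [0.4859, 0.3729, 0.0238]
tcp_rot: [[0.144, -0.99, 0.003], [-0.99, -0.144, 0.003], [-0.003, -0.004, -1.0]]
contact_force: [-0.2, -1.0, 7.7]
opening: 0.0588
```

```bash
python3 go.py 0.4845 0.371 0.02 188.6; python3 w.py w3 .485 .372 .045 .05 .065
```

```text
t 4.87 pos [0.4859 0.3729 0.0238] jaw -171.71 q6 -0.83 F [-0.2 -1.   7.7] open 0.0588
shift [1.7 1.7 3.8] turn -0.005 rows 0.10782492215825268 0.04398678476574632
24770 [0.4863 0.366  0.0577] enc ((0.4864318072795868, 0.3672768771648407), 0.043126750737428665) fit (array([0.4843229 , 0.37167029]), np.float64(0.032297680367976214))
```

View pics/w3.png

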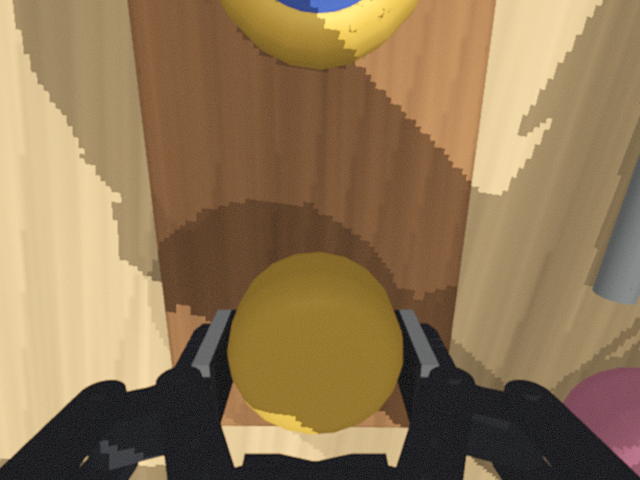

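>>> move_arm(
  motion=[
    [1,0,0,-15,0],
    [1,0,0,-50,0],
    [1,0,0,-90,0],
    [1,0,0,-130,0],
    [1,0,0,-160,0],
    [1,0,0,-160,0],
  ],
)

```text
t: 5.42
position: [0.4875, 0.3744, 0.1904]
tcp_rot: [[0.145, -0.989, 0.01], [-0.989, -0.145, 0.01], [-0.009, -0.011, -1.0]]
contact_force: [0.2, 0.9, 0.2]
opening: 0.0581
```

```bash
python3 go.py 0.46 0.1 0.18 170; python3 go.py 0.5425 -0.152 0.18 156.6;  python3 w.py w4 .485 .372 .045 .05 .3
```

```text
t 5.42 pos [0.4875 0.3744 0.1904] jaw -171.68 q6 -0.83 F [0.2 0.9 0.2] open 0.0581
shift [267.6  67.    7.3] turn 0.32 rows 6.6182804683867245 2.5581999261645345
t 5.42 pos [0.4875 0.3744 0.1904] jaw -171.68 q6 -0.83 F [0.2 0.9 0.2] open 0.0581
shift [528.9  21.8   5.5] turn 0.554 rows 12.694892535767043 4.4297083060528
50551 [0.4871 0.3637 0.2369] enc ((0.4850120544433594, 0.37196633219718933), 0.04508981481194496) fit (array([0.4849779 , 0.37334613]), np.float64(0.03962060373568218))
```

View pics/w4.png

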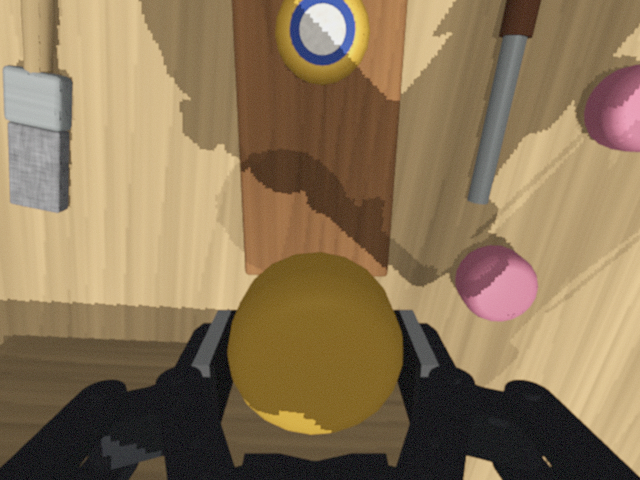

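The cheese is held square between the pads at (317,342). Now I'll carry it to the press.

>>> move_arm(
  motion=[
    [1,265,60,0,0.3],
    [1,265,60,0,0.3],
    [1,265,60,0,0.3],
    [1,265,60,0,0.3],
    [1,265,60,0,0.3],
    [1,265,60,0,0.3],
    [1,510,22,0,0.55],
    [1,510,22,0,0.55],
    [1,510,22,0,0.55],
    [1,510,22,0,0.55],
  ],
)

```text
t: 6.3
position: [0.5087, -0.0403, 0.181]
tcp_rot: [[-0.395, -0.918, 0.001], [-0.918, 0.395, 0.001], [-0.001, -0.0, -1.0]]
contact_force: [0.8, 0.5, -0.1]
opening: 0.0581
```

```bash
python3 go.py 0.5425 -0.152 0.15 156.6
```

```text
t 6.3 pos [ 0.5087 -0.0403  0.181 ] jaw 156.71 q6 -0.71 F [ 0.8  0.5 -0.1] open 0.0581
shift [ 89.2 -75.2  31. ] turn 0.002 rows 2.895317099898297 0.015047803987322838
```

>>> move_arm(
  motion=[
    [1,40,-34,10,0],
    [1,75,-65,20,0],
    [1,85,-72,40,0],
    [1,85,-72,70,0],
    [1,85,-72,80,0],
    [1,85,-72,80,0],
    [1,85,-72,80,0],
  ],
)

```text
t: 6.88
position: [0.5413, -0.1444, 0.1009]
tcp_rot: [[-0.394, -0.919, -0.001], [-0.919, 0.394, -0.0], [0.001, 0.001, -1.0]]
contact_force: [0.6, 0.2, -1.3]
opening: 0.0581
```

```bash
cat > m.py <<'E'
import sys;from h import *
tag=sys.argv[1]; zt=float(sys.argv[2]); cr=[]
for c,b in [("scene",(200,120,150,160)),("side",(270,80,150,200))]:
    p,d=camera(c);W=cloud(c,d);x,y,w,h=b; cr.append(cv2.resize(p[y:y+h,x:x+w],None,fx=2.6,fy=2.6))
    m=(np.hypot(W[...,0]-.5425,W[...,1]+.152)<.04)&(abs(W[...,2]-zt)<.006)&(d>0);q=W[m]
    if len(q)>20:
        hull=cv2.convexHull(q[:,:2].astype(np.float32))[:,0].astype(float);print(c,len(q),q.mean(0).round(4),"fit",circ(hull))
    print(c,[(np.round(r["point"],4).tolist(),round(r["conf"],2)) for r in spot_point(c,"cheese_mid") if r["point"][1]<0])
    print([(np.round(r["point"],4).tolist(),round(r["conf"],2)) for r in spot_point(c,"handle")][:1])
H=max(i.shape[0] for i in cr)
cv2.imwrite(f"pics/{tag}.png",np.hstack([np.pad(i,((0,H-i.shape[0]),(0,0),(0,0))) for i in cr]))
E
python3 m.py p1 .135; python3 go.py 0.5425 -0.152 0.057 156.6; python3 w.py w5 .54 -.152 .07 .045 .056
```

```text
scene 232 [ 0.5446 -0.1421  0.1337] fit (array([ 0.54541578, -0.14397952]), np.float64(0.03252737026153958))
scene [([0.54, -0.1433, 0.1168], 0.66)]
[([0.6522, -0.2052, 0.3108], 0.97)]
side 254 [ 0.5493 -0.1353  0.1357] fit (array([ 0.54697935, -0.13992569]), np.float64(0.030912696214347828))
side [([0.5429, -0.1464, 0.1165], 0.57)]
[([0.6443, -0.1983, 0.3061], 0.88)]
t 7.18 pos [ 0.5423 -0.1442  0.1021] jaw 156.81 q6 -0.49 F [-0.  -0.6 -1.5] open 0.0581
shift [ 7.1 -3.2 45.1] turn 0.004 rows 1.0967594423572578 0.028984329998753767
20572 [ 0.5342 -0.1703  0.0511] enc ((0.5402374267578125, -0.15452751517295837), 0.05197691544890404) fit (array([ 0.54030629, -0.15415304]), np.float64(0.0515659685011018))
```

View pics/p1.png

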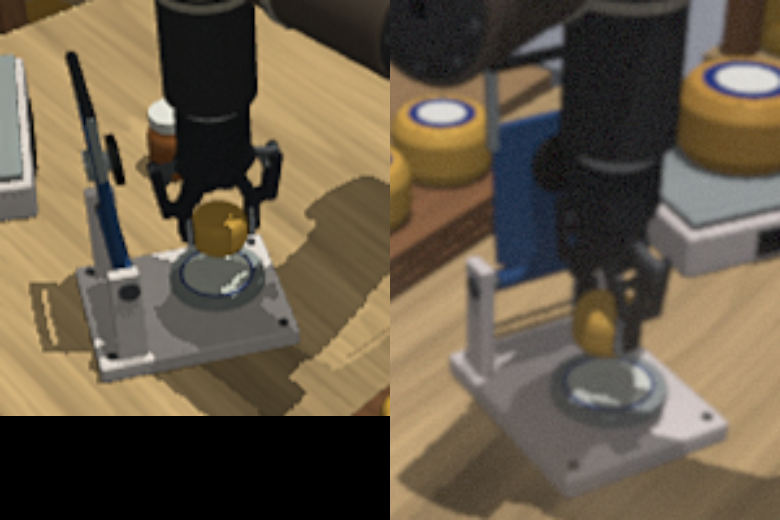

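View pics/w5.png

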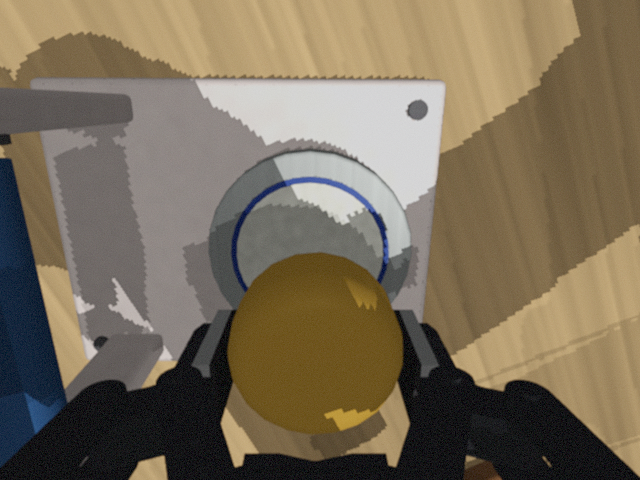

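>>> move_arm(
  motion=[
    [1,8,-3,15,0],
    [1,8,-3,30,0],
    [1,8,-3,38,0],
    [1,8,-3,42,0],
    [1,8,-3,45,0],
    [1,8,-3,45,0],
    [1,8,-3,45,0],
  ],
)

```text
t: 7.82
position: [0.5417, -0.1533, 0.0563]
tcp_rot: [[-0.395, -0.919, 0.001], [-0.919, 0.395, -0.0], [-0.0, -0.001, -1.0]]
contact_force: [0.4, -0.5, -1.4]
opening: 0.0584
```

```bash
python3 go.py 0.5417 -0.1525 0.056 156.6; python3 m.py p2 .09; python3 w.py w6 .54 -.152 .07 .045 .056; python3 go.py 0.5417 -0.1525 0.056 156.6
```

```text
t 7.82 pos [ 0.5417 -0.1533  0.0563] jaw 156.76 q6 -0.48 F [ 0.4 -0.5 -1.4] open 0.0584
shift [-0.7  0.3  0.3] turn 0.003 rows 0.020019068081462324 0.022704256851252703
scene 230 [ 0.5441 -0.1496  0.0886] fit (array([ 0.54323242, -0.14983211]), np.float64(0.03233360649658187))
scene [([0.5416, -0.1546, 0.0711], 0.59)]
[([0.6537, -0.2032, 0.3108], 0.78)]
side 255 [ 0.5465 -0.1443  0.0899] fit (array([ 0.541325  , -0.14804344]), np.float64(0.032303650682823565))
side [([0.5406, -0.1574, 0.0696], 0.7)]
[]
18999 [ 0.5296 -0.1792  0.051 ] enc ((0.540309488773346, -0.15413689613342285), 0.05193641036748886) fit (array([ 0.54027748, -0.15412738]), np.float64(0.051601172570879886))
t 8.17 pos [ 0.5414 -0.1534  0.0559] jaw 156.74 q6 -0.48 F [ 0.7  0.5 -0.6] open 0.0582
shift [-0.9  0.  -0.1] turn 0.003 rows 0.02283857446299921 0.02004213478065523
```

View pics/p2.png

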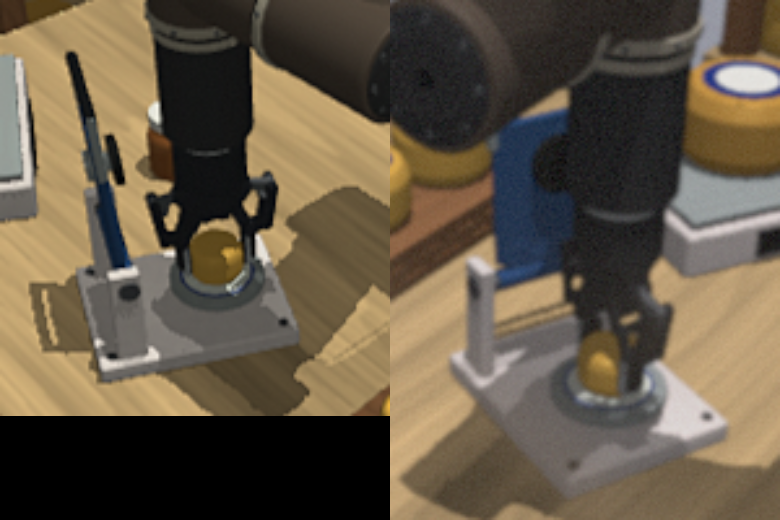

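View pics/w6.png

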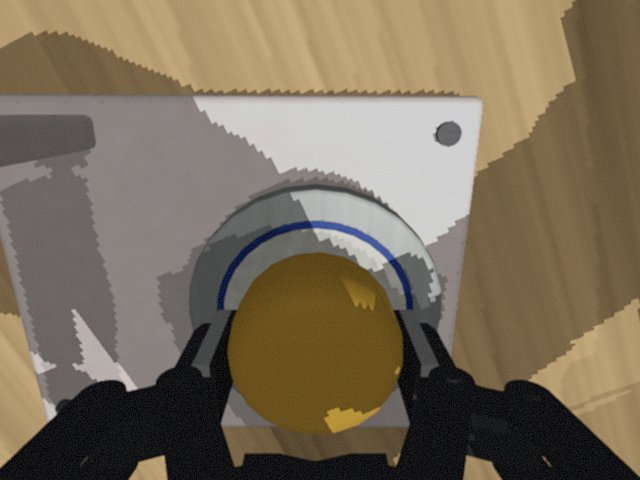

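>>> move_arm(
  motion=[
    [1,-1,0,1,0],
    [1,-1,0,1,0],
    [1,-1,0,2,0],
    [1,-1,0,2,0],
  ],
)

```text
t: 8.5
position: [0.5414, -0.1534, 0.0558]
tcp_rot: [[-0.394, -0.919, 0.0], [-0.919, 0.394, -0.001], [0.001, -0.001, -1.0]]
contact_force: [-7.8, -1.7, 19.0]
opening: 0.058
```

The cheese is seated on the bed (19 N). I'll ease off 1 mm and release.

>>> move_arm(
  motion=[
    [1,0,0,-1,0],
    [1,0,0,-1.5,0],
    [-0.2,0,0,-1.5,0],
    [-0.6,0,0,-1.5,0],
    [-1,0,0,-1.5,0],
    [-1,0,0,-1.5,0],
    [-1,0,0,-1.5,0],
    [-1,0,0,-1.5,0],
    [-1,0,0,-1.5,0],
  ],
)

```text
t: 9.25
position: [0.5416, -0.1524, 0.055]
tcp_rot: [[-0.395, -0.919, -0.0], [-0.919, 0.395, 0.0], [0.0, 0.0, -1.0]]
contact_force: [0.8, -0.5, -0.3]
opening: 0.0856
```

```bash
python3 m.py p3 .09; python3 w.py w7 .54 -.152 .045 .082 .096; python3 go.py 0.5417 -0.1525 0.16 156.6
```

```text
scene 199 [ 0.545  -0.1499  0.0885] fit (array([ 0.54357354, -0.15171632]), np.float64(0.028156442325987133))
scene [([0.5407, -0.1487, 0.0709], 0.7), ([0.4287, -0.3947, -0.0044], 0.2)]
[([0.6508, -0.2031, 0.3096], 0.7)]
side 235 [ 0.5429 -0.1433  0.0895] fit (array([ 0.5440888 , -0.15100521]), np.float64(0.029500181050756122))
side []
[([0.7082, 0.3104, -0.0023], 0.55)]
23854 [ 0.5379 -0.1586  0.0897] enc ((0.5400267243385315, -0.15194673836231232), 0.045077092945575714) fit (array([ 0.54215445, -0.15529195]), np.float64(0.0357204755930211))
t 9.6 pos [ 0.5416 -0.1525  0.0552] jaw 156.74 q6 -0.48 F [-0.6  0.1 -0.3] open 0.0849
shift [-0.000e+00 -1.000e-01 -1.048e+02] turn 0.002 rows 2.512598454897358 0.01909867505113803
```

View pics/w7.png

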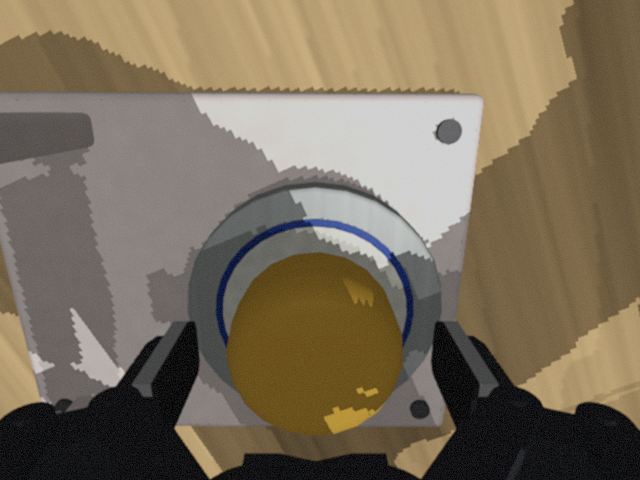

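Released, with the cheese at (316,343). I'll go up and check the centring from above.

>>> move_arm(
  motion=[
    [-1,0,0,-30,0],
    [-1,0,0,-70,0],
    [-1,35,0,-105,0],
    [-1,60,0,-145,0],
    [-1,60,0,-145,0],
    [-1,60,0,-145,0],
    [-1,60,0,-145,0],
  ],
)

```text
t: 10.18
position: [0.5179, -0.2079, 0.2008]
tcp_rot: [[-0.396, -0.918, 0.002], [-0.918, 0.396, 0.0], [-0.001, -0.002, -1.0]]
contact_force: [-0.2, -0.1, -0.7]
opening: 0.0854
```

```bash
python3 m.py p4 .09; python3 w.py w8 .54 -.152 .045 .08 .096;  python3 - <<'E'
from h import *
T=tcp();p,d=camera("wrist");W=cloud("wrist",d,T)
m=(np.hypot(W[...,0]-.54,W[...,1]+.152)<.06)&(abs(W[...,2]-.05)<.005)&(d>0)
q=W[m];hull=cv2.convexHull(q[:,:2].astype(np.float32))[:,0].astype(float);print("bed",circ(hull))
E
python3 go.py 0.655 -0.198 0.36 156.6
```

```text
scene 198 [ 0.5441 -0.1506  0.0883] fit (array([ 0.54311802, -0.15178472]), np.float64(0.027579973624678098))
scene [([0.5414, -0.1519, 0.0716], 0.55)]
[([0.6493, -0.2067, 0.3114], 0.74)]
side 307 [ 0.5383 -0.1475  0.0894] fit (array([ 0.53926661, -0.15043795]), np.float64(0.028079675451508777))
side [([0.5424, -0.156, 0.0708], 0.95)]
[([0.6449, -0.2011, 0.3074], 0.83)]
4915 [ 0.5383 -0.1587  0.0894] enc ((0.5399410724639893, -0.15529467165470123), 0.02971935085952282) fit (array([ 0.53971035, -0.15570543]), np.float64(0.028751361996773292))
bed (array([ 0.54031134, -0.15422076]), np.float64(0.05174961311309691))
t 10.58 pos [ 0.5178 -0.2073  0.1994] jaw 156.77 q6 -0.38 F [ 0.8 -0.1  0.8] open 0.0849
shift [ -62.5 -122.2 -160.7] turn 0.003 rows 5.06905872268043 0.023497206044816348
```

View pics/w8.png

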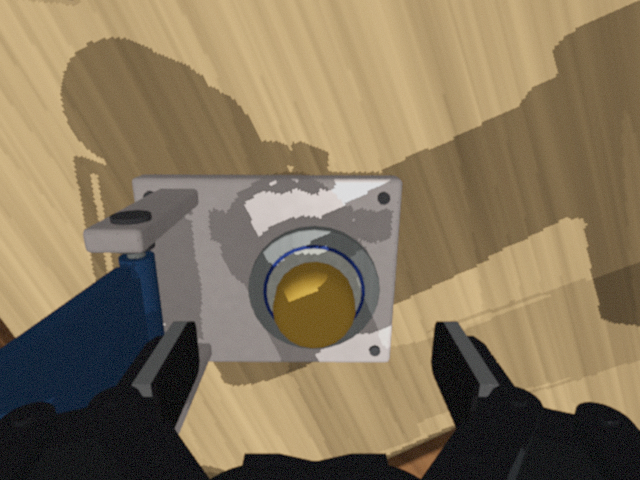

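View pics/p4.png

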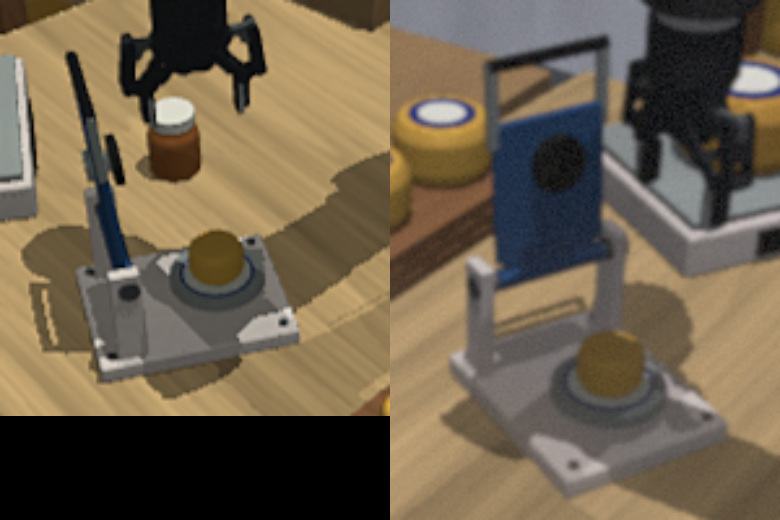

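The cheese stands about 1–2 mm from the bed centre. Next is the handle: go up, then over the bar.

>>> move_arm(
  motion=[
    [-1,0,0,-40,0],
    [-1,0,0,-80,0],
    [-1,0,0,-120,0],
    [-1,0,0,-160,0],
    [-1,-10,-30,-175,0],
    [-1,-30,-60,-175,0],
    [-1,-50,-90,-175,0],
    [-1,-60,-115,-175,0],
    [-1,-60,-115,-175,0],
    [-1,-60,-115,-175,0],
  ],
)

```text
t: 11.42
position: [0.6484, -0.1974, 0.3726]
tcp_rot: [[-0.394, -0.919, -0.004], [-0.919, 0.394, 0.0], [0.001, 0.003, -1.0]]
contact_force: [-0.9, -0.0, -0.1]
opening: 0.0854
```

```bash
cat > b.py <<'E'
import sys;from h import *
T=tcp();p,d=camera("wrist");cv2.imwrite(f"pics/{sys.argv[1]}.png",p);W=cloud("wrist",d,T)
xp=np.array([.917,-.397]);o=np.array([.5417,-.1525])
X=(W[...,:2]-o)@xp; Y=(W[...,:2]-o)@np.array([.397,.917])
m=(abs(Y)<.045)&(abs(X-.115)<.05)&(W[...,2]>.28)&(W[...,2]<.34)&(d>0)
print(m.sum(), "x'",np.percentile(X[m],[2,50,98]).round(4) if m.any() else "", "z",np.percentile(W[...,2][m],[2,50,98]).round(4) if m.any() else "")
print([(np.round(r["point"],4).tolist(),round(r["conf"],2)) for r in spot_point("wrist","handle")][:2])
E
python3 b.py w9; python3 go.py 0.65 -0.199 0.29 156.6
```

```text
3504 x' [0.1125 0.1181 0.1238] z [0.3117 0.3154 0.3172]
[([0.6501, -0.2048, 0.3069], 0.7)]
t 11.52 pos [ 0.647  -0.1978  0.3747] jaw 156.75 q6 -0.4 F [-0.5  0.7  0.6] open 0.0853
shift [-0.1 -3.3 84.7] turn 0.003 rows 2.0325663737397583 0.020706399041515295
```

View pics/w9.png

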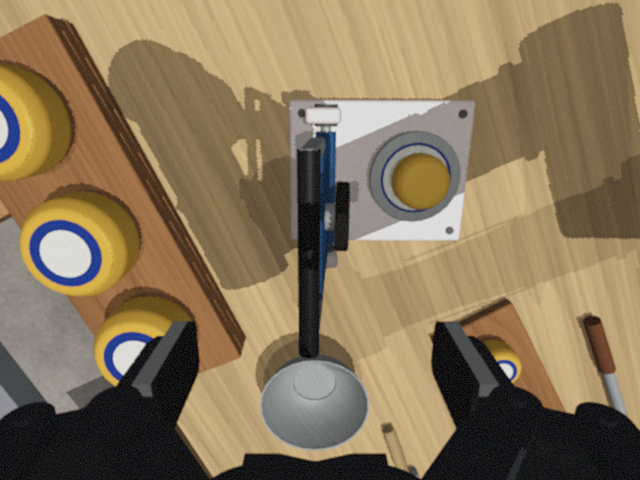

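The bar is at x' = 0.118, top 0.317, in the picture from (310,150) to (310,355), between the fingers. Descend and grip it.

>>> move_arm(
  motion=[
    [-1,0,-3,30,0],
    [-1,0,-3,60,0],
    [-1,0,-3,83,0],
    [-1,0,-3,83,0],
    [-0.5,0,-3,83,0],
    [0,0,-3,83,0],
    [0.4,0,-3,83,0],
    [0.6,0,-3,83,0],
    [0.6,0,-3,83,0],
    [0.6,0,-3,83,0],
  ],
  squeeze=30,
)

```text
t: 12.35
position: [0.6502, -0.1991, 0.293]
tcp_rot: [[-0.395, -0.919, 0.001], [-0.919, 0.395, -0.0], [-0.0, -0.001, -1.0]]
contact_force: [0.5, -0.0, 0.2]
opening: 0.0172
```

```bash
python3 b.py w10; python3 go.py 0.65 -0.199 0.291 156.6
```

```text
14591 x' [0.095  0.1181 0.1393] z [0.3011 0.316  0.3395]
[([0.6532, -0.204, 0.308], 0.64)]
t 12.45 pos [ 0.6501 -0.1991  0.2925] jaw 156.74 q6 -0.39 F [ 0.  -0.2  0.2] open 0.0172
shift [-0.1  0.1  1.5] turn 0.002 rows 0.03685978138960209 0.019453501620003824
```

View pics/w10.png

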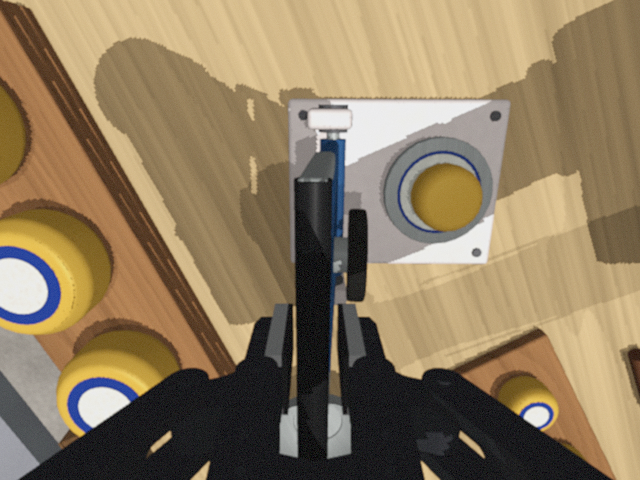

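>>> move_arm(
  motion=[
    [1,0,0,0,0],
    [1,0,0,0,0],
    [1,0,0,0,0],
    [1,0,0,0,0],
  ],
  squeeze=40,
)

```text
t: 12.78
position: [0.6502, -0.1991, 0.2925]
tcp_rot: [[-0.395, -0.919, 0.001], [-0.919, 0.395, -0.0], [-0.0, -0.001, -1.0]]
contact_force: [0.7, 1.0, 2.3]
opening: 0.0101
```

```bash
cat > arc.py <<'E'
import sys;from h import *
s=read_state();T=tcp(s)
xp=(T[:2,3]-[.5417,-.1525])@np.array([.917,-.397]); z=T[2,3]
off=float(sys.argv[1]); th=np.arctan2(z+off-.115,.105-xp); r=np.hypot(z+off-.115,.105-xp)
print("t",s["t"],"x'",xp.round(4),"z",z.round(4),"theta",th.round(3),"r",r.round(4),"F",np.round(s["contact_force"],1),"open",s["opening"])
st=float(sys.argv[2])
for i in range(1,11):
    t=th-st*i; print([1,0,round(1000*r*(np.cos(t)-np.cos(th)),1),round(1000*r*(np.sin(th)-np.sin(t)),1),0],round(t,3))
E
python3 arc.py .0185 .065
```

```text
t 12.7833 x' 0.118 z 0.2925 theta 1.637 r 0.1964 F [0.7 1.  2.3] open 0.01008560154439106
[1, 0, np.float64(12.8), np.float64(-0.4), 0] 1.572
[1, 0, np.float64(25.5), np.float64(-0.0), 0] 1.507
[1, 0, np.float64(38.2), np.float64(1.2), 0] 1.442
[1, 0, np.float64(50.8), np.float64(3.2), 0] 1.377
[1, 0, np.float64(63.3), np.float64(6.1), 0] 1.312
[1, 0, np.float64(75.5), np.float64(9.8), 0] 1.247
[1, 0, np.float64(87.5), np.float64(14.2), 0] 1.182
[1, 0, np.float64(99.1), np.float64(19.5), 0] 1.117
[1, 0, np.float64(110.4), np.float64(25.4), 0] 1.052
[1, 0, np.float64(121.3), np.float64(32.1), 0] 0.987
```

>>> move_arm(
  motion=[
    [1,0,5,0,0],
    [1,0,13,0,0],
    [1,0,25,0,0],
    [1,0,38,1,0],
    [1,0,51,3,0],
    [1,0,63,6,0],
    [1,0,63,6,0],
  ],
)

```text
t: 13.37
position: [0.5902, -0.1732, 0.2864]
tcp_rot: [[-0.395, -0.919, 0.0], [-0.919, 0.395, 0.001], [-0.001, 0.0, -1.0]]
contact_force: [-0.8, 2.7, 1.5]
opening: 0.0105
```

```bash
python3 arc.py .0185 .065; python3 m.py p5 .09
```

```text
t 13.3667 x' 0.0527 z 0.2864 theta 1.302 r 0.1969 F [-0.8  2.7  1.5] open 0.01050531742775248
[1, 0, np.float64(12.2), np.float64(3.8), 0] 1.237
[1, 0, np.float64(24.2), np.float64(8.4), 0] 1.172
[1, 0, np.float64(35.8), np.float64(13.7), 0] 1.107
[1, 0, np.float64(47.1), np.float64(19.8), 0] 1.042
[1, 0, np.float64(57.9), np.float64(26.6), 0] 0.977
[1, 0, np.float64(68.3), np.float64(34.1), 0] 0.912
[1, 0, np.float64(78.1), np.float64(42.3), 0] 0.847
[1, 0, np.float64(87.4), np.float64(51.1), 0] 0.782
[1, 0, np.float64(96.2), np.float64(60.4), 0] 0.717
[1, 0, np.float64(104.3), np.float64(70.4), 0] 0.652
scene 201 [ 0.5447 -0.1502  0.0887] fit (array([ 0.54505418, -0.15012441]), np.float64(0.02782164226458294))
scene [([0.5408, -0.1534, 0.0713], 0.7)]
[]
side 304 [ 0.5388 -0.1471  0.0896] fit (array([ 0.54018439, -0.14958459]), np.float64(0.027894601013023015))
side [([0.5429, -0.1541, 0.0691], 0.84)]
[([0.5863, -0.175, 0.3004], 0.71)]
```

View pics/p5.png

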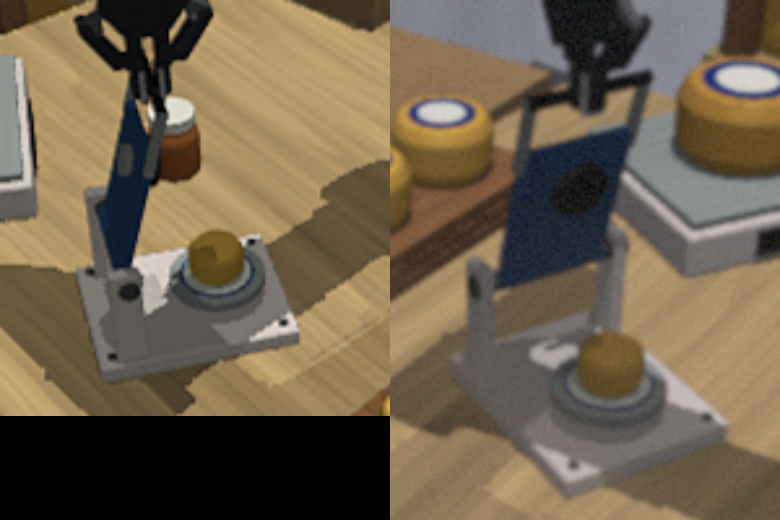

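The plate is following the gripped bar, with low forces. Continue the arc.

>>> move_arm(
  motion=[
    [1,0,12,4,0],
    [1,0,24,8,0],
    [1,0,36,14,0],
    [1,0,47,20,0],
    [1,0,58,27,0],
    [1,0,68,34,0],
    [1,0,78,42,0],
    [1,0,87,51,0],
    [1,0,87,51,0],
  ],
)

```text
t: 14.42
position: [0.5107, -0.1388, 0.2333]
tcp_rot: [[-0.395, -0.919, -0.002], [-0.919, 0.395, 0.002], [-0.001, 0.003, -1.0]]
contact_force: [-0.2, 5.0, -3.0]
opening: 0.0107
```

```bash
python3 arc.py .0185 .055
```

```text
t 14.4167 x' -0.0338 z 0.2333 theta 0.778 r 0.1949 F [-0.2  5.  -3. ] open 0.010657925586804505
[1, 0, np.float64(7.3), np.float64(7.8), 0] 0.723
[1, 0, np.float64(14.2), np.float64(16.1), 0] 0.668
[1, 0, np.float64(20.6), np.float64(24.7), 0] 0.613
[1, 0, np.float64(26.5), np.float64(33.6), 0] 0.558
[1, 0, np.float64(31.9), np.float64(42.8), 0] 0.503
[1, 0, np.float64(36.8), np.float64(52.4), 0] 0.448
[1, 0, np.float64(41.2), np.float64(62.2), 0] 0.393
[1, 0, np.float64(45.1), np.float64(72.2), 0] 0.338
[1, 0, np.float64(48.3), np.float64(82.4), 0] 0.283
[1, 0, np.float64(51.0), np.float64(92.7), 0] 0.228
```

>>> move_arm(
  motion=[
    [1,-0.5,7,8,0],
    [1,-1,14,16,0],
    [1,-1,20,25,0],
    [1,-1,26,34,0],
    [1,-1,32,43,0],
    [1,-1,37,52,0],
    [1,-1,41,62,0],
    [1,-1,45,72,0],
    [1,-1,45,72,0],
  ],
)

```text
t: 15.17
position: [0.4701, -0.121, 0.1609]
tcp_rot: [[-0.395, -0.919, -0.002], [-0.919, 0.395, 0.0], [0.001, 0.002, -1.0]]
contact_force: [0.8, -1.4, -3.8]
opening: 0.0105
```

```bash
python3 arc.py .0185 .04;python3 m.py p6 .09
```

```text
t 15.1667 x' -0.0781 z 0.1609 theta 0.338 r 0.1941 F [ 0.8 -1.4 -3.8] open 0.01046154960035241
[1, 0, np.float64(2.4), np.float64(7.4), 0] 0.298
[1, 0, np.float64(4.6), np.float64(14.8), 0] 0.258
[1, 0, np.float64(6.4), np.float64(22.4), 0] 0.218
[1, 0, np.float64(7.9), np.float64(30.0), 0] 0.178
[1, 0, np.float64(9.1), np.float64(37.7), 0] 0.138
[1, 0, np.float64(10.1), np.float64(45.4), 0] 0.098
[1, 0, np.float64(10.7), np.float64(53.1), 0] 0.058
[1, 0, np.float64(11.0), np.float64(60.9), 0] 0.018
[1, 0, np.float64(11.0), np.float64(68.6), 0] -0.022
[1, 0, np.float64(10.6), np.float64(76.4), 0] -0.062
scene 163 [ 0.545  -0.1448  0.0883] fit (array([ 0.54391   , -0.14701031]), np.float64(0.026164698203255652))
scene [([0.541, -0.1519, 0.0708], 0.56)]
[([0.4689, -0.1246, 0.1825], 0.76)]
side 303 [ 0.5382 -0.1474  0.0896] fit (array([ 0.53956514, -0.15044542]), np.float64(0.027747832758156087))
side [([0.5424, -0.1556, 0.0688], 0.84)]
[([0.4635, -0.1231, 0.1823], 0.83)]
```

View pics/p6.png

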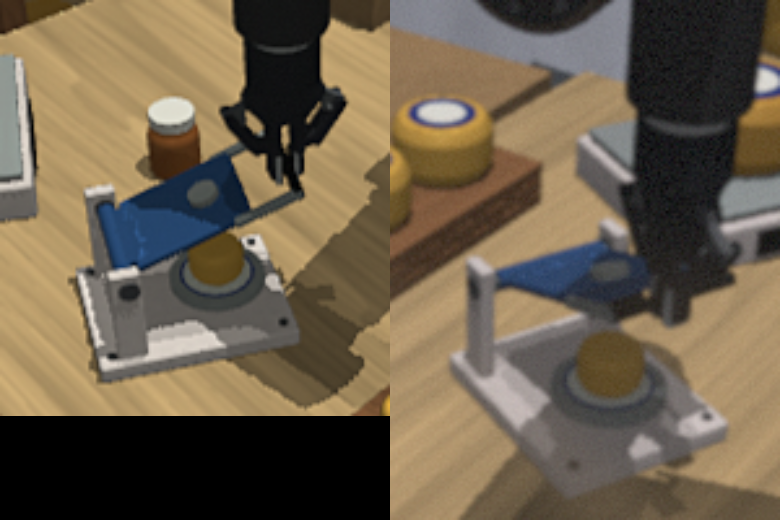

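>>> move_arm(
  motion=[
    [1,0,2,7,0],
    [1,0,4,14,0],
    [1,0,6,21,0],
    [1,0,7,27,0],
    [1,0,8,33,0],
    [1,0,9,38,0],
    [1,0,9.5,41,0],
    [1,0,9.5,41,0],
  ],
)

```text
t: 16.13
position: [0.4614, -0.1173, 0.1216]
tcp_rot: [[-0.395, -0.919, -0.002], [-0.919, 0.395, 0.0], [0.0, 0.002, -1.0]]
contact_force: [-5.4, 0.8, -1.1]
opening: 0.0105
```

```bash
python3 arc.py .0185 .01
```

```text
t 16.1333 x' -0.0876 z 0.1216 theta 0.129 r 0.1942 F [-5.4  0.8 -1.1] open 0.010543416191138565
[1, 0, np.float64(0.2), np.float64(1.9), 0] 0.119
[1, 0, np.float64(0.5), np.float64(3.9), 0] 0.109
[1, 0, np.float64(0.7), np.float64(5.8), 0] 0.099
[1, 0, np.float64(0.8), np.float64(7.7), 0] 0.089
[1, 0, np.float64(1.0), np.float64(9.7), 0] 0.079
[1, 0, np.float64(1.2), np.float64(11.6), 0] 0.069
[1, 0, np.float64(1.3), np.float64(13.5), 0] 0.059
[1, 0, np.float64(1.4), np.float64(15.5), 0] 0.049
[1, 0, np.float64(1.5), np.float64(17.4), 0] 0.039
[1, 0, np.float64(1.5), np.float64(19.4), 0] 0.029
```

>>> move_arm(
  motion=[
    [1,0,1,2,0],
    [1,0,1,4,0],
    [1,0,1,4,0],
    [1,0,1,4,0],
  ],
)

```text
t: 16.47
position: [0.461, -0.117, 0.118]
tcp_rot: [[-0.395, -0.919, -0.001], [-0.919, 0.395, 0.0], [0.0, 0.001, -1.0]]
contact_force: [-4.7, -0.2, -3.4]
opening: 0.0103
```

>>> move_arm(
  motion=[
    [1,0,0.5,2,0],
    [1,0,0.5,4,0],
    [1,0,0.5,4,0],
    [1,0,0.5,4,0],
  ],
)

```text
t: 16.8
position: [0.4606, -0.1168, 0.1141]
tcp_rot: [[-0.395, -0.919, -0.001], [-0.919, 0.395, 0.0], [0.0, 0.001, -1.0]]
contact_force: [-5.6, -0.7, -2.8]
opening: 0.0104
```

>>> move_arm(
  motion=[
    [1,0,0.3,2,0],
    [1,0,0.3,3,0],
    [1,0,0.3,3,0],
    [1,0,0.3,3,0],
  ],
)

```text
t: 17.13
position: [0.4603, -0.1167, 0.1111]
tcp_rot: [[-0.395, -0.919, -0.001], [-0.919, 0.395, 0.0], [0.0, 0.001, -1.0]]
contact_force: [-5.4, -0.5, -1.5]
opening: 0.0103
```

>>> move_arm(
  motion=[
    [1,0,0.5,1.5,0],
    [1,0,0.5,3,0],
    [1,0,0.5,3,0],
    [1,0,0.5,3,0],
  ],
)

```text
t: 17.47
position: [0.4601, -0.1166, 0.1083]
tcp_rot: [[-0.395, -0.919, -0.0], [-0.919, 0.395, -0.0], [0.0, 0.0, -1.0]]
contact_force: [-4.7, -1.4, -2.6]
opening: 0.0102
```

>>> move_arm(
  motion=[
    [1,0,0.3,1.5,0],
    [1,0,0.3,3,0],
    [1,0,0.3,3,0],
    [1,0,0.3,3,0],
  ],
)

```text
t: 17.8
position: [0.4599, -0.1165, 0.1052]
tcp_rot: [[-0.395, -0.919, -0.0], [-0.919, 0.395, -0.0], [0.0, 0.0, -1.0]]
contact_force: [-4.3, -2.6, -2.8]
opening: 0.0104
```

>>> move_arm(
  motion=[
    [1,0,0.3,1.5,0],
    [1,0,0.3,3,0],
    [1,0,0.3,3,0],
    [1,0,0.3,3,0],
  ],
)

```text
t: 18.13
position: [0.4598, -0.1165, 0.1023]
tcp_rot: [[-0.395, -0.919, -0.0], [-0.919, 0.395, -0.0], [0.0, 0.0, -1.0]]
contact_force: [-3.4, -3.8, -3.3]
opening: 0.0102
```

>>> move_arm(
  motion=[
    [1,0.5,0.2,1.5,0],
    [1,0.5,0.2,3,0],
    [1,0.5,0.2,3,0],
    [1,0.5,0.2,3,0],
  ],
)

```text
t: 18.47
position: [0.4597, -0.1165, 0.0992]
tcp_rot: [[-0.395, -0.919, 0.0], [-0.919, 0.395, 0.0], [-0.0, -0.0, -1.0]]
contact_force: [-3.5, 1.1, -1.7]
opening: 0.0102
```

>>> move_arm(
  motion=[
    [1,0.3,0,1,0],
    [1,0.3,0,2,0],
    [1,0.3,0,2,0],
    [1,0.3,0,2,0],
  ],
)

```text
t: 18.8
position: [0.4597, -0.1165, 0.0972]
tcp_rot: [[-0.395, -0.919, 0.001], [-0.919, 0.395, 0.001], [-0.001, -0.0, -1.0]]
contact_force: [-3.2, 3.8, -1.8]
opening: 0.0103
```

>>> move_arm(
  motion=[
    [1,0,0,1,0],
    [1,0,0,2,0],
    [1,0,0,2,0],
    [1,0,0,2,0],
  ],
)

```text
t: 19.13
position: [0.4596, -0.1165, 0.0951]
tcp_rot: [[-0.395, -0.919, 0.0], [-0.919, 0.395, 0.001], [-0.001, -0.0, -1.0]]
contact_force: [-3.2, 4.4, -3.3]
opening: 0.01
```

```bash
python3 m.py p7 .09
```

```text
scene [([0.5407, -0.1505, 0.0716], 0.68)]
[([0.4593, -0.1187, 0.117], 0.6)]
side 87 [ 0.5229 -0.1423  0.0881] fit (array([ 0.53255172, -0.14994813]), np.float64(0.022997483387161247))
side [([0.5414, -0.1544, 0.0681], 0.5)]
[([0.4552, -0.1171, 0.1151], 0.95)]
```

View pics/p7.png

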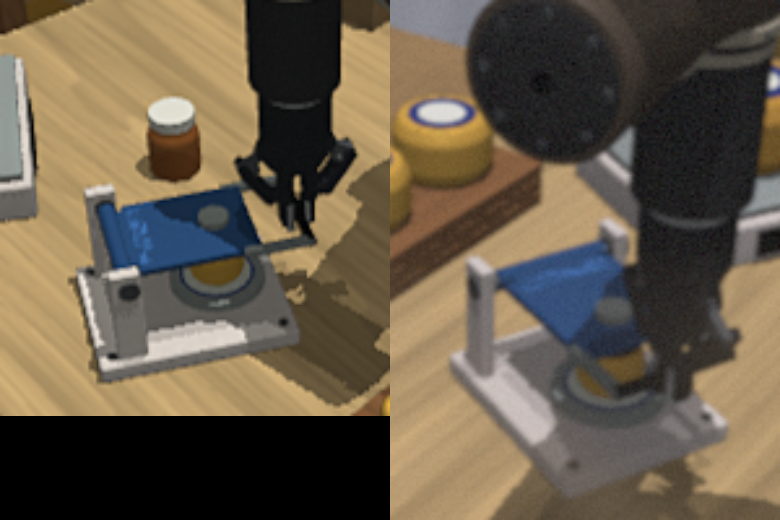

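The plate is nearly level over the cheese, which is still centred. Keep lowering to contact.

>>> move_arm(
  motion=[
    [1,-0.5,0,1,0],
    [1,-0.5,0,2,0],
    [1,-0.5,0,2,0],
    [1,-0.5,0,2,0],
  ],
)

```text
t: 19.77
position: [0.4596, -0.1165, 0.0931]
tcp_rot: [[-0.395, -0.919, -0.0], [-0.919, 0.395, 0.0], [0.0, 0.0, -1.0]]
contact_force: [-3.9, 1.6, -2.2]
opening: 0.0103
```

>>> move_arm(
  motion=[
    [1,0,0,1,0],
    [1,0,0,2,0],
    [1,0,0,2,0],
    [1,0,0,2,0],
  ],
)

```text
t: 20.1
position: [0.4596, -0.1165, 0.0911]
tcp_rot: [[-0.395, -0.919, 0.0], [-0.919, 0.395, -0.0], [0.0, -0.0, -1.0]]
contact_force: [-3.6, 0.8, -2.8]
opening: 0.0101
```

>>> move_arm(
  motion=[
    [1,0,0,1,0],
    [1,0,0,2,0],
    [1,0,0,2,0],
    [1,0,0,2,0],
  ],
)

```text
t: 20.43
position: [0.4596, -0.1165, 0.0891]
tcp_rot: [[-0.395, -0.919, 0.0], [-0.919, 0.395, -0.0], [-0.0, -0.0, -1.0]]
contact_force: [-3.1, 0.5, -1.7]
opening: 0.0103
```

>>> move_arm(
  motion=[
    [1,0,-0.2,1,0],
    [1,0,-0.2,2,0],
    [1,0,-0.2,2,0],
    [1,0,-0.2,2,0],
  ],
)

```text
t: 20.77
position: [0.4597, -0.1165, 0.0874]
tcp_rot: [[-0.395, -0.919, 0.0], [-0.919, 0.395, -0.0], [0.0, -0.0, -1.0]]
contact_force: [-5.5, 1.6, 2.7]
opening: 0.0101
```

>>> move_arm(
  motion=[
    [1,0,-0.2,1,0],
    [1,0,-0.2,2,0],
    [1,0,-0.2,2,0],
    [1,0,-0.2,2,0],
  ],
)

```text
t: 21.1
position: [0.4597, -0.1165, 0.0856]
tcp_rot: [[-0.395, -0.919, -0.0], [-0.919, 0.395, 0.0], [0.0, 0.0, -1.0]]
contact_force: [-6.4, 3.4, 6.8]
opening: 0.0105
```

>>> move_arm(
  motion=[
    [1,0,-0.2,1,0],
    [1,0,-0.2,2,0],
    [1,0,-0.2,2,0],
    [1,0,-0.2,2,0],
  ],
)

```text
t: 21.43
position: [0.4598, -0.1166, 0.0839]
tcp_rot: [[-0.395, -0.919, -0.0], [-0.919, 0.395, 0.0], [0.0, 0.0, -1.0]]
contact_force: [-9.1, 5.4, 11.5]
opening: 0.0103
```

Contact at about −0.05 rad, and 11.5 N on the bar. Hold for over two seconds.

>>> move_arm(
  motion=[
    [1,0,0.5,0,0],
    [1,0,0.5,0,0],
    [1,0,0.5,0,0],
    [1,0,0.5,0,0],
    [1,0,0.5,0,0],
    [1,0,0.5,0,0],
    [1,0,0.5,0,0],
    [1,0,0.5,0,0],
    [1,0,0.5,0,0],
    [1,0,0.5,0,0],
  ],
)

```text
t: 22.27
position: [0.4598, -0.1166, 0.0841]
tcp_rot: [[-0.394, -0.919, 0.0], [-0.919, 0.394, -0.0], [0.0, -0.001, -1.0]]
contact_force: [-8.2, 2.7, 10.1]
opening: 0.011
```

>>> move_arm(
  motion=[
    [1,0,0,0,0],
    [1,0,0,0,0],
    [1,0,0,0,0],
    [1,0,0,0,0],
    [1,0,0,0,0],
    [1,0,0,0,0],
    [1,0,0,0,0],
    [1,0,0,0,0],
    [1,0,0,0,0],
    [1,0,0,0,0],
  ],
)

```text
t: 23.1
position: [0.4598, -0.1165, 0.0841]
tcp_rot: [[-0.394, -0.919, 0.0], [-0.919, 0.394, -0.0], [0.0, -0.0, -1.0]]
contact_force: [-9.0, 3.2, 10.3]
opening: 0.0105
```

>>> move_arm(
  motion=[
    [1,0,0,0,0],
    [1,0,0,0,0],
    [1,0,0,0,0],
    [1,0,0,0,0],
    [1,0,0,0,0],
    [1,0,0,0,0],
    [1,0,0,0,0],
    [1,0,0,0,0],
    [1,0,0,0,0],
  ],
)

```text
t: 23.85
position: [0.4598, -0.1166, 0.0841]
tcp_rot: [[-0.394, -0.919, 0.0], [-0.919, 0.394, -0.0], [0.0, -0.001, -1.0]]
contact_force: [-7.9, 2.7, 11.0]
opening: 0.0105
```

```bash
python3 m.py p8 .09
```

```text
scene []
[([0.4593, -0.1204, 0.1087], 0.62)]
side 64 [ 0.5214 -0.1407  0.0873] fit (array([ 0.53576795, -0.14893554]), np.float64(0.02549707535726019))
side [([0.541, -0.1537, 0.0718], 0.7)]
[([0.4551, -0.1184, 0.1035], 0.77)]
```

View pics/p8.png

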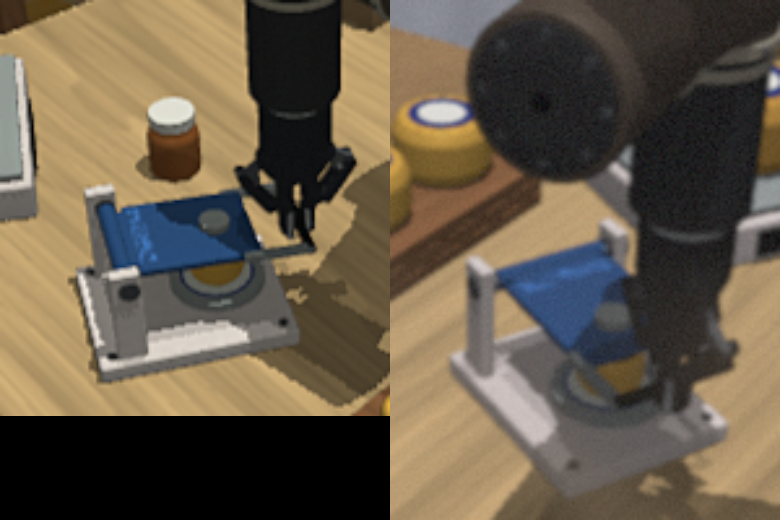

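Pressed for about 2.4 s at roughly 10–11 N on the bar. Now I'll unload, open part-way (the 44 mm gap limits the fingers), and lift clear.

>>> move_arm(
  motion=[
    [1,0,0,-1,0],
    [1,0,0,-2,0],
    [1,0,0,-3,0],
    [1,0,0,-3,0],
    [0.6,0,0,-3,0],
    [0.4,0,0,-3,0],
    [0.2,0,0,-3,0],
    [0.2,0,0,-3,0],
    [0.2,0,0,-3,0],
  ],
)

```text
t: 24.9
position: [0.4601, -0.1165, 0.0863]
tcp_rot: [[-0.395, -0.919, 0.001], [-0.919, 0.395, -0.0], [-0.0, -0.001, -1.0]]
contact_force: [-0.8, -0.4, -0.5]
opening: 0.0338
```

```bash
python3 b.py w11; python3 m.py p9 .09
```

```text
0 x'  z 
[([0.4613, -0.1225, 0.1076], 0.81)]
scene [([0.54, -0.1529, 0.0707], 0.64)]
[([0.4622, -0.1208, 0.1101], 0.76)]
side 69 [ 0.5224 -0.1393  0.088 ] fit (array([ 0.53311422, -0.14639305]), np.float64(0.021213094727241227))
side [([0.539, -0.1548, 0.0713], 0.7)]
[([0.4546, -0.1201, 0.1063], 0.56)]
```

View pics/w11.png

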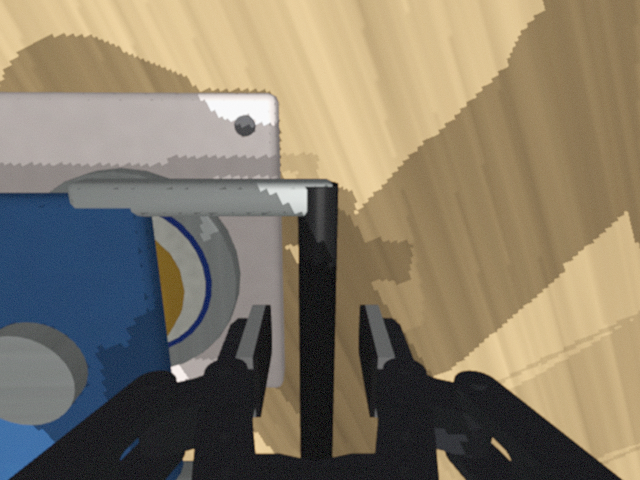

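The bar at (318,300) is free with clearance on both sides, and no force shows. Lift straight up.

>>> move_arm(
  motion=[
    [0.2,0,0,-5,0],
    [0.2,0,0,-15,0],
    [0.2,0,0,-35,0],
    [0.2,0,0,-65,0],
    [0.2,0,0,-100,0],
    [0.2,0,0,-140,0],
    [0.2,0,0,-140,0],
    [0.2,0,0,-140,0],
    [0.2,0,0,-140,0],
  ],
)

```text
t: 26.05
position: [0.4594, -0.1164, 0.2264]
tcp_rot: [[-0.395, -0.919, 0.001], [-0.919, 0.395, 0.001], [-0.001, -0.0, -1.0]]
contact_force: [0.5, 0.0, 0.2]
opening: 0.0341
```

```bash
python3 m.py p10 .09; python3 go.py .46 -.1165 .22 156.6
python3 - <<'E'
from h import *
for c in ["scene","side"]:
    camera(c)
    for q in ["labelled1_mid","jar","bowl_rim","trier","brush","plate_mid"]:
        print(c,q,[(np.round(r["point"],3).tolist(),round(r["conf"],2)) for r in spot_point(c,q)][:2])
E
```

```text
scene [([0.5407, -0.1549, 0.0724], 0.5)]
[([0.4605, -0.1201, 0.1115], 0.59)]
side 74 [ 0.5214 -0.1399  0.0884] fit (array([ 0.53469237, -0.1489006 ]), np.float64(0.023898611493574792))
side [([0.5404, -0.1554, 0.0727], 0.45)]
[([0.4532, -0.1148, 0.1089], 0.96)]
t 26.35 pos [ 0.4592 -0.1166  0.2254] jaw 156.74 q6 -0.57 F [ 0.4 -1.5  0.1] open 0.0346
shift [-0.4 -0.7  5.4] turn 0.002 rows 0.13004482150466687 0.01916293578820875
scene labelled1_mid [([0.516, 0.132, 0.04], 0.8), ([0.541, -0.155, 0.111], 0.41)]
scene jar [([0.429, -0.394, -0.0], 0.81)]
scene bowl_rim [([0.54, -0.152, 0.11], 0.74)]
scene trier [([0.365, 0.25, 0.002], 0.89), ([0.426, -0.394, -0.004], 0.65)]
scene brush [([0.71, 0.306, 0.004], 0.87), ([0.541, -0.154, 0.113], 0.58)]
scene plate_mid [([0.537, -0.154, 0.112], 0.89)]
side labelled1_mid [([0.522, 0.132, 0.038], 0.64)]
side jar [([0.429, -0.392, 0.004], 0.68)]
side bowl_rim [([0.77, 0.09, 0.053], 0.95)]
side trier [([0.368, 0.25, -0.005], 0.82)]
side brush [([0.708, 0.31, -0.001], 0.67), ([0.546, -0.155, 0.111], 0.16)]
side plate_mid [([0.544, -0.151, 0.112], 0.79)]
```

View pics/p10.png

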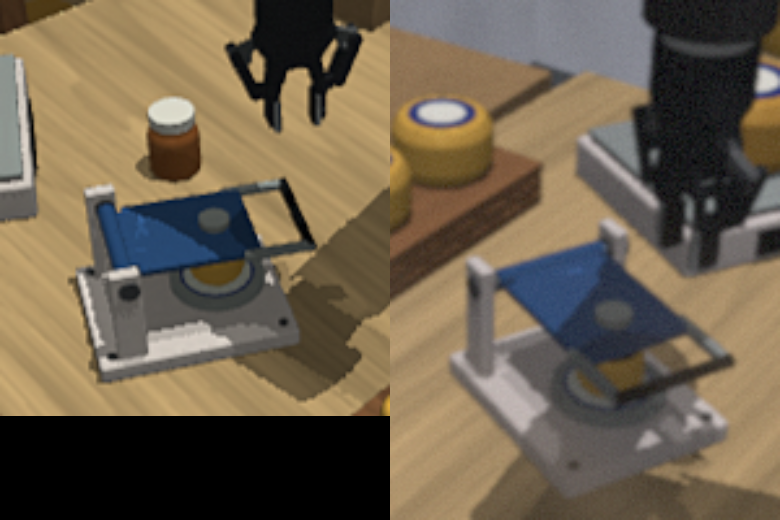

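The plate rests on the cheese, the fingers are clear, and the other things are where they were. I'm handing it in.

```bash
python3 -c "
from station import *
print(sign_off())"
```

```text
the job is handed in; nothing more can be done
None
```

I set the unlabelled cheese on the press bed, lowered the plate onto it by the bar and pressed. I then let go and handed the job in at about 27 s; no verdict was reported.

- **Cheese:** it stood upright, about 1–2 mm from the bed centre after release. After pressing, the estimates were still within about 3 mm.
- **Press:** the plate was held by the bar all the way down and met the cheese at about −0.04 rad. I read 10–11.5 N on the bar for about 2.4 s. From the spring stiffness I estimate about 25 N at the stamp; I could not measure that directly.
- **Side force:** the wrist also read 8–9 N sideways on the bar while pressing. The cheese did not shift.
- **Last checks:** the plate rests on the cheese near −0.03 rad and the fingers are clear, with no contact force. The jar, trier, brush and bowl are where they started, as is the one labelled wheel the networks reported.
- **Weak spots:** I did not measure the second labelled wheel again at the end. In the last scene picture the bowl network wrongly pointed at the press, but the side camera found the bowl in its original place.

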